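# Shift the coil winder's feed selector through its H-gate

### The arm

A 6-joint arm with a two-finger parallel gripper is mounted at the origin on the work surface. World frame = base frame: x ahead of the robot, y to its left, z up, the work surface at z = 0. Lengths are in m, angles in rad, forces in N, time in s.
With the tool pointing down it reaches from about 0.35 to 0.975 m from the base axis. Payload 4.9 kg.
Tool frame: the origin (TCP) lies at the very end of the fingers, on their centre line; the grasp point (between the pads) lies 19 mm behind it; z points along the fingers, y is the line along which they close (so a half turn about z gives the same grasp; the last joint's range is limited). The gripper opens to 85 mm and grips with 20 to 120 N. Pads are 22 mm wide; open, the fingers measure 114 mm over their backs; the gripper's body (76 mm by 85 mm) begins 54 mm behind the grasp point. The pads swing forward as they close: fully open they stand 13 mm farther back than shut.
Start: joints at [-1.309, 0.053, 1.613, -0, 1.476, -0.119], TCP at [0.232, -0.58, 0.231] pointing down, gripper open.
Joint ranges: [-3.01, 3.01], [-1.01, 2.22], [0.06, 2.58], [-1.02, 4.17], [0.09, 2.62], [-3.14, 3.14]. Speed limits (rad/s): [2.57, 2.57, 3.14, 3.14, 3.14, 3.14].

### API

Orientations are given as a rotation vector (axis times angle).
In Python, from station import * gives the robot as it stands.
- The arm moves only by the shell command python3 -m crank 'ROWS' [OPENING] [FORCE]. ROWS is JSON, a list of rows, each an object with "offset": the shift along the tool's x, y, z in m, a list of three; "twist": the turn, a rotation vector about the tool's x, y, z in degrees, a list of three. In form: [{"offset": [x, y, z], "twist": [rx, ry, rz]}, ...]. A call has 1 to 20 rows; each row is the pose to reach, as a shift and turn from the pose commanded when the call began, along the tool's axes at that moment; what a row does not reach only later rows make up. A row lasts 1/8 s, in which the tool goes at most 62.5 mm and 10.7 degrees, less where a joint would pass 70% of its speed; a pose out of reach is approached as far as the arm can. A call with a gripper value outside its range is refused whole. OPENING is the opening, from 0 (shut) to 1 (fully open), set as the call begins (- or left out, the last holds). The fingers move at their own pace and stop on an object; FORCE is the grip in N (left out, the last holds). Time passes only in rows, so rows that repeat a pose let the fingers close. It gives the time, the measured TCP pose, the force, the opening and the grip force at its end, in the units of the state.
- get_obs(): the state, without advancing time (a new reading comes with each control period).
- get_image(name): name is "scene" or "top" or "wrist"; returns the picture (384x512x3 uint8, red, green, blue); there is no depth.
- get_calibration(name): a dict with "intrinsics" (3x3 intrinsics, pixels), "k1" (the pictures are not rectified: a ray, as slopes to the right and down, at radius r is drawn at 1 + k1 r^2 times it, then the intrinsics apply), "world_from_camera" (4x4, takes a point from camera to world coordinates); the wrist camera has in their place "tool_from_camera" (4x4, takes a point from camera to tool coordinates, whose origin is the TCP and whose axes are the flange's). Camera axes: x right, y up, looking along -z (the intrinsics and any distortion apply to the point x, -y, -z); pixel columns grow to the right and rows downward; lengths in m; the calibration is good to about 2 mm. A picture is of the moment at which its call begins: read the wrist's pose just before it. get_calibration takes no time and is no camera call.
- finish_job(): hands the job in; it is judged then, once.
Trained networks look in the newest picture that a camera, given by its name, has taken for a name from the list of things; names that differ only in an ending like _2 or _b are one class to them, and where a whole thing is asked for, a point or a joint stands for the part that bears it (a point fixed in the world has none). Each returns a list of dicts, best first, with "confidence" (0 to 1); they miss things now and then, are a little off and sometimes report something else, mostly with a low value. They report only what shows in the picture. A call takes as long as a camera call.
- cut_out(query, camera): "region" (384x512 bool, what is visible of it) and "rect" ([centre column, centre row, width, height] in pixels, round what is visible of it).
The state is a dict: "t": time; "q": joint angles; "dq": joint speeds; "effort": joint torques, N m; "tool_pos": TCP position; "tool_rot": TCP orientation; "contact_force": force on the tool from outside, world axes, zero at the start; "wrist_torque": the same for the moment, N m; "opening": finger opening in m; "grip_force": force on a finger pad.
Only numpy, scipy, OpenCV 4.12 (cv2) and the standard library are available. Lean on these libraries where they do the work, as an engineer would, in place of code of your own. Each camera call takes 0.05 s, during which the arm holds its last target. There are 200 camera calls.

### The job

The setter has left a round disc at the end of one slot of the coil winder's selector gate. Push the selector lever out of the stop slot it is standing in, across the gate and fully home into the slot that ends at the round disc, leave it there and move clear. Push it gently without pulling its knob up, and leave the bobbin, the wire reel and the pliers where they are.

Things in the scene. Friction and masses are not known exactly. Their poses are not given: they have to be found in the camera images.
- gate (a point): centre of the selector gate, on the upper face of its aluminium plate (144 x 124 mm in x, y), 100 mm above the bench. Gate frame (all positions below, mm): x from the plate's near edge to its far edge (away from the robot at yaw 0), y left, z up. A cross slot spans x -8..8, y -38..38. Five 16 mm wide slots run out of it along x: four at y = +-30 to x = +-36, and the stop slot
- stop (a point): end of the stop slot, in the plate's upper face, at (-30, 0) of the gate. The stop slot runs along y = 0 from the cross slot to x = -36, on the near side only: the far side of the middle is solid, so a lever pushed straight out of it stops in the cross slot. Slot walls stop the 12 mm stem: its centre in the plate reaches x = +-30, y = +-32
- winder: green and grey coil winder, fixed; origin on the bench 100 mm straight below the gate's centre, axes as the gate's; the lever's pivot is at this origin. Beside the plate is bare gearbox deck at the plate's height (y 62 to 190), with the bobbin on it; on the right the headstock begins at y = -120 and stands 76 mm higher than the plate
- knob (a point): middle of the lever's black knob, an upright cylinder 30 mm across and 42 mm tall on a 12 mm stem, 166 mm from the pivot; with the lever upright it spans 45 to 87 mm above the plate. It moves 1.66 times as far as the stem at the plate: home in a corner slot it is 46 mm (x) and 49 mm (y) from the gate centre and 14 mm lower. The lever stays where left; pushing it takes 2 to 4 N
- stem (a point): point on the lever's axis 100 mm from its pivot, where the stem passes through the plate; shows which slot the lever stands in. Fully home in the marked slot it lies about 27.5 mm from the disc's centre
- fore (a joint): lever tilt along the gate's x, rad: 0 upright, positive away from the near edge; about 0.28 home in a far slot, -0.28 home in a near slot. It starts between -0.28 and -0.20, in the stop slot
- cross (a joint): lever tilt along the gate's y, rad: 0 in the middle, positive to the left (+y); about +-0.3 in the corner slots
- lift (a joint): how far the knob is pulled up along the stem, m; 0 is down, where a spring holds it with 8 N and more; it must stay down
- disc: round dark steel disc, 24 mm across and 5 mm thick, fixed on the plate just beyond the end of the slot that is wanted: at (+-55, +-30) mm of the gate; origin at the centre of its underside. The other three corner slots have oblong tags of the same steel, 36 mm by 8 mm by 3 mm
- bobbin: bystander: small white plastic bobbin, 32 mm across and 30 mm tall, standing on the gearbox deck left of the gate; origin at the centre of its underside
- reel: bystander: reel of copper wire, 68 mm across and 60 mm tall, standing on the bench left of the winder; origin at the centre of its underside
- pliers: bystander: cutting pliers with orange handles, 165 mm long, 20 mm thick, lying on the bench in front of the winder; origin on the bench near their middle

How it is judged:
At the end, for the whole second after the job is handed in: The stem stands at the end of the slot marked by the disc: its axis at the plate within 31 mm of the disc's centre (27.5 mm is fully home), the knob down within 3 mm, and the lever at rest (horizontal distance between stem and disc below 0.031 m and value of joint lift below 0.003 m and velocity of joint fore between -0.05 and 0.05 rad/s and velocity of joint cross between -0.05 and 0.05 rad/s); the robot touches nothing.
It fails at once if the knob is pulled up by more than 8 mm (value of joint lift above 0.008 m).
It fails at once if the lever is pushed with more than 40 N (contact force between the fingers and lift above 40 N or contact force between the fingers and fore above 40 N).
It fails at once if the bobbin is moved by more than 15 mm (distance of bobbin from where it was at the start of the episode above 0.015 m).
It fails at once if the wire reel is moved by more than 15 mm (distance of reel from where it was at the start of the episode above 0.015 m).
It fails at once if the pliers is moved by more than 15 mm (distance of pliers from where it was at the start of the episode above 0.015 m).
It also fails if it takes over 50 s, if anything falls off the work surface, if the arm or the gripper's body presses on something with over 40 N, if the wrist force passes 120 N, or if a joint passes its speed limit or range.

## Working session

There is one attempt and no reset: what is moved stays moved. The work goes in short steps, Python scripts to look and compute and a shell command to move; the robot and the scene stay as the last step left them, time stands still between calls to the robot, and variables do not carry over. Pictures are saved under pics/ and viewed, at most 10 in all, crops included, and the job is handed in when it is done.

```bash
mkdir -p pics; python3 - <<'E'
from station import *
import cv2,numpy as np
o=get_obs();print(o['t'],o['tool_pos'],o['tool_rot'],o['opening'])
for n in("scene","top"):
    cv2.imwrite(f"pics/{n}0.png",get_image(n)[:,:,::-1])
    c=get_calibration(n);print(n,np.round(c['intrinsics'],1).tolist(),c['k1'],np.round(c['world_from_camera'],3).tolist())
    for q in("disc","knob","gate","winder","bobbin"):
        for r in cut_out(q,n)[:3]: print(q,round(r['confidence'],2),np.round(r['rect'],1))
E
```

```text
0.0 [ 0.23212159 -0.57962805  0.23008221] [-3.08282779e+00 -5.94158661e-01  2.17943399e-04] 0.0856058398796948
scene [[376.4, 0.0, 259.2], [0.0, 376.4, 188.2], [0.0, 0.0, 1.0]] -0.12326078614086473 [[0.752, -0.4, 0.525, 0.89], [0.66, 0.439, -0.61, -0.251], [0.013, 0.805, 0.594, 0.501], [0.0, 0.0, 0.0, 1.0]]
disc 0.56 [231.2 255.4  18.3  14.6]
knob 0.91 [198.2 191.2  27.5  33.1]
gate 0.78 [166.6 270.7 333.1 226.6]
winder 0.94 [166.8 272.4 328.4 223.2]
winder 0.45 [231.2 257.1  17.3  14.1]
bobbin 0.64 [268.1 181.6  20.   23.1]
bobbin 0.43 [196.8 189.9  27.5  36.6]
top [[356.2, 0.0, 254.6], [0.0, 356.2, 193.0], [0.0, 0.0, 1.0]] 0.03781359966174505 [[0.027, 0.995, -0.092, 0.456], [-1.0, 0.028, 0.005, 0.158], [0.007, 0.092, 0.996, 0.796], [0.0, 0.0, 0.0, 1.0]]
disc 0.52 [330.4 146.9  12.1  12.7]
knob 0.49 [323.6 187.3  19.5  16.2]
winder 0.95 [358.6 181.4 278.2 146.8]
winder 0.44 [324.6 188.9  20.9  16.6]
bobbin 0.65 [244.2 179.9  16.   19.2]
```

```bash
python3 - <<'E'
import cv2
a=cv2.imread("pics/scene0.png");b=cv2.imread("pics/top0.png")
cv2.imwrite("pics/s1.png",cv2.resize(a[130:330,100:340],None,fx=3,fy=3,interpolation=2)[:600,:800])
cv2.imwrite("pics/t1.png",cv2.resize(b[100:250,220:420],None,fx=4,fy=4,interpolation=2)[:600,:800])
E
```

```text
(no output)
```

View pics/s1.png

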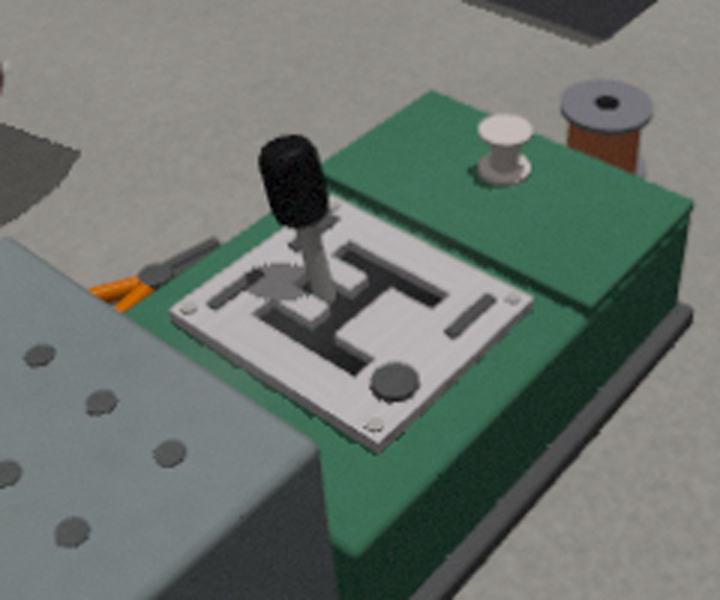

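View pics/t1.png

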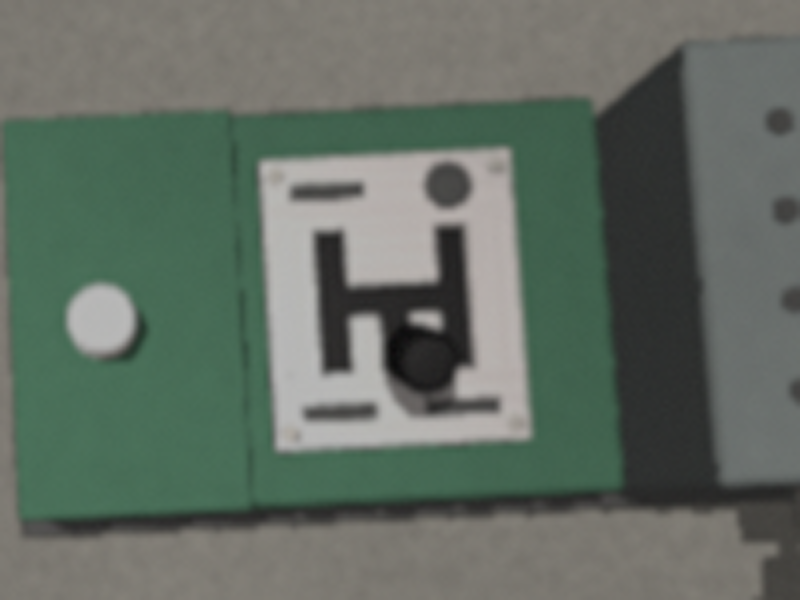

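View pics/top0.png

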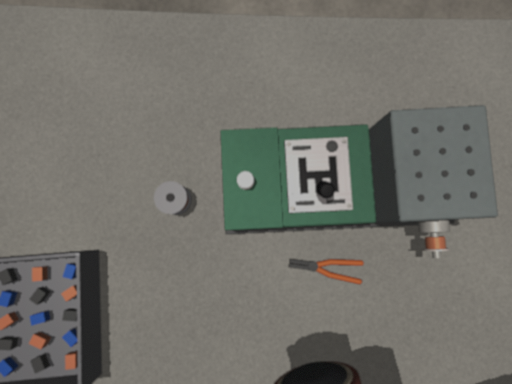

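The disc sits at the far-right slot (top view crop 447,185 → pixel about 332,146). The lever stands in the near stop slot, with its knob near (325,188). Next I fit the gate pose.

```bash
cat >h.py <<'E'
from station import *
import numpy as np,cv2
def ray(n,px):
    c=get_calibration(n);K=c['intrinsics'];d=cv2.undistortPoints(np.array([[px]],float),np.array(K),np.array([c['k1'],0,0,0,0.]))[0,0]
    T=np.array(c['world_from_camera']);return T[:3,3],T[:3,:3]@[d[0],-d[1],-1]
def onz(n,px,z):
    o,d=ray(n,px);return o+d*(z-o[2])/d[2]
def tri(p1,p2):
    (a,u),(b,v)=ray("top",p1),ray("scene",p2)
    s=np.linalg.lstsq(np.c_[u,-v],b-a,rcond=None)[0];return (a+u*s[0]+b+v*s[1])/2,np.linalg.norm(a+u*s[0]-b-v*s[1])
E
python3 - <<'E'
from h import *
g=np.array([[72,62],[72,-62],[-72,-62],[-72,62],[55,-30]])/1e3
for n,px in(("top",[(220+x/4,100+y/4) for x,y in((260,160),(511,148),(531,438),(275,452),(447,185))]),
 ("scene",[(100+x/3,130+y/3) for x,y in((532,298),(379,445),(171,312),(330,197),(395,379))])):
    P=np.array([onz(n,p,.1)[:2] for p in px]);print(n,P.round(4).tolist())
    z=P@[1,1j];w=g@[1,1j];a=(z-z.mean())@(w-w.mean()).conj()/abs(w-w.mean()).dot(abs(w-w.mean()))
    c=z.mean()-a*w.mean();print("centre",c,"yaw",np.degrees(np.angle(a)),"scale",abs(a),"res",abs(c+a*w-z).round(4))
print("knob",tri((325.5,188.5),(198,190.5)))
o=get_obs()
from scipy.spatial.transform import Rotation as R
print(R.from_rotvec(o['tool_rot']).as_matrix().round(3))
E
```

```text
top [[0.6277, 0.0969], [0.6371, -0.0276], [0.4931, -0.038], [0.4828, 0.0868], [0.6176, 0.0039]]
centre (0.560149051189442+0.029607567123992977j) yaw 4.280746645157521 scale 1.0065625896073982 res [0.0003 0.0004 0.0006 0.0006 0.0003]
scene [[0.6285, 0.0989], [0.6391, -0.0241], [0.4976, -0.0348], [0.4868, 0.087], [0.6158, 0.01]]
centre (0.562300888269543+0.03232711449244852j) yaw 4.854265389450052 scale 0.9822619890914197 res [0.0009 0.0021 0.0008 0.0001 0.0037]
knob (array([0.52671172, 0.0294194 , 0.16319307]), np.float64(0.002615108500727752))
[[ 0.928  0.372  0.   ]
 [ 0.372 -0.928 -0.   ]
 [-0.     0.    -1.   ]]
```

```bash
python3 -m crank '[{"offset":[0,0,-0.06],"twist":[0,0,0]},{"offset":[0.04,-0.04,-0.08],"twist":[0,0,8]},{"offset":[0.451,-0.469,-0.08],"twist":[0,0,17.3]},{"offset":[0.451,-0.469,-0.08],"twist":[0,0,17.3]},{"offset":[0.451,-0.469,-0.08],"twist":[0,0,17.3]},{"offset":[0.451,-0.469,-0.08],"twist":[0,0,17.3]},{"offset":[0.451,-0.469,-0.08],"twist":[0,0,17.3]},{"offset":[0.451,-0.469,-0.08],"twist":[0,0,17.3]},{"offset":[0.451,-0.469,-0.08],"twist":[0,0,17.3]},{"offset":[0.451,-0.469,-0.08],"twist":[0,0,17.3]},{"offset":[0.451,-0.469,-0.08],"twist":[0,0,17.3]},{"offset":[0.451,-0.469,-0.08],"twist":[0,0,17.3]},{"offset":[0.451,-0.469,-0.08],"twist":[0,0,17.3]},{"offset":[0.451,-0.469,-0.08],"twist":[0,0,17.3]},{"offset":[0.451,-0.469,-0.08],"twist":[0,0,17.3]},{"offset":[0.451,-0.469,-0.08],"twist":[0,0,17.3]},{"offset":[0.451,-0.469,-0.08],"twist":[0,0,17.3]},{"offset":[0.451,-0.469,-0.08],"twist":[0,0,17.3]},{"offset":[0.451,-0.469,-0.08],"twist":[0,0,17.3]}]' 0 20
cat >>h.py <<'E'
C=np.array([.561,.0305]);Y=np.radians(4.5)
def st():
    from scipy.spatial.transform import Rotation as R
    o=get_obs();M=R.from_rotvec(o['tool_rot']).as_matrix();A=np.array([[np.cos(Y),np.sin(Y)],[-np.sin(Y),np.cos(Y)]])
    print("t",round(o['t'],2),"gate mm",(A@(o['tool_pos'][:2]-C)*1e3).round(1),"z",round(o['tool_pos'][2]*1e3,1),"toolx deg",np.degrees(np.arctan2(M[1,0],M[0,0])).round(1),"F gate",(A@o['contact_force'][:2]).round(1),o['contact_force'][2].round(1),"open",round(o['opening'],4))
E
python3 -c "from h import *;st()"
```

```text
t: 2.98
tool_pos: [0.4767, 0.0227, 0.3113]
tool_rot: [-3.139, -0.124, -0.0]
contact_force: [-0.2, 0.1, -0.1]
opening: -0.0002
grip_force: 0.0
t 2.98 gate mm [-84.7  -1.1] z 311.3 toolx deg 4.5 F gate [-0.2  0.1] -0.1 open -0.0002
```

```bash
python3 -m crank '[{"offset":[0,0,0.05],"twist":[0,0,0]},{"offset":[0,-0.001,0.1],"twist":[0,0,0]},{"offset":[0,-0.001,0.14],"twist":[0,0,0]},{"offset":[0,-0.001,0.17],"twist":[0,0,0]},{"offset":[0,-0.001,0.186],"twist":[0,0,0]},{"offset":[0,-0.001,0.186],"twist":[0,0,0]},{"offset":[0,-0.001,0.186],"twist":[0,0,0]}]'
python3 - <<'E'
from h import *
st()
cv2.imwrite("pics/s2.png",cv2.resize(get_image("scene")[130:330,100:340,::-1],None,fx=3,fy=3,interpolation=2))
E
```

```text
t: 3.85
tool_pos: [0.4777, 0.0237, 0.127]
tool_rot: [3.139, 0.124, 0.004]
contact_force: [0.5, -0.4, 0.7]
opening: 0.0002
grip_force: 0.0
t 3.85 gate mm [-83.5  -0.2] z 127.0 toolx deg 4.5 F gate [ 0.5 -0.4] 0.7 open 0.0002
```

View pics/s2.png

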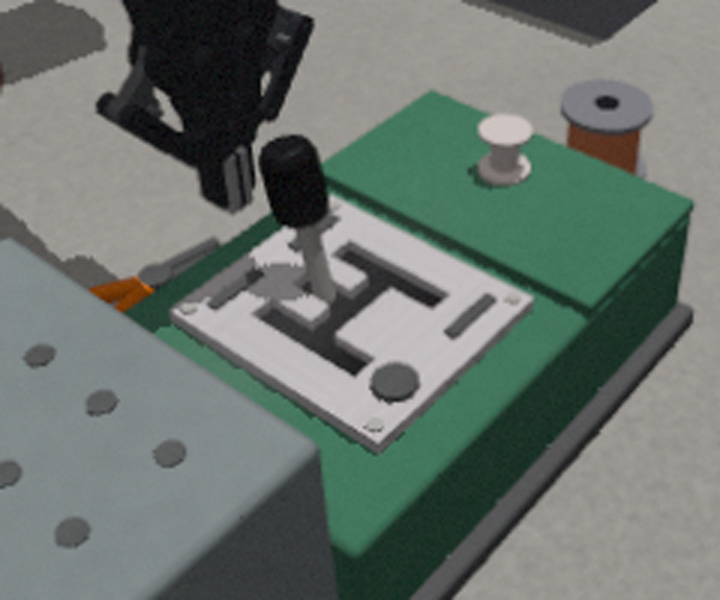

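Fingers stand behind the knob (knob at crop 292,180; fingertip at 225,195). Pushing forward.

```bash
python3 -m crank '[{"offset":[0.006,0,0],"twist":[0,0,0]},{"offset":[0.01,0,0],"twist":[0,0,0]},{"offset":[0.014,0,0],"twist":[0,0,0]},{"offset":[0.018,0,0],"twist":[0,0,0]},{"offset":[0.022,0,0],"twist":[0,0,0]},{"offset":[0.026,0,0],"twist":[0,0,0]},{"offset":[0.03,0,0],"twist":[0,0,0]},{"offset":[0.034,0,0],"twist":[0,0,0]},{"offset":[0.038,0,0],"twist":[0,0,0]},{"offset":[0.042,0,0],"twist":[0,0,0]},{"offset":[0.046,0,0],"twist":[0,0,0]},{"offset":[0.049,0,0],"twist":[0,0,0]},{"offset":[0.052,0,0],"twist":[0,0,0]},{"offset":[0.052,0,0],"twist":[0,0,0]}]'
python3 - <<'E'
from h import *
st()
for n in("top","scene"):
    cv2.imwrite(f"pics/{n}3.png",get_image(n)[:,:,::-1])
    for r in cut_out("knob",n)[:2]:print(n,round(r['confidence'],2),np.round(r['rect'],1))
E
```

```text
t: 5.65
tool_pos: [0.5286, 0.0279, 0.1252]
tool_rot: [-3.139, -0.124, -0.0]
contact_force: [-1.2, 0.5, 1.3]
opening: -0.0
grip_force: 0.0
t 5.65 gate mm [-32.5  -0. ] z 125.2 toolx deg 4.5 F gate [-1.2  0.6] 1.3 open -0.0
scene 0.8 [213.3 197.1  20.2  33.3]
```

Contact seems light; continue in small steps, watching force.

```bash
python3 -m crank '[{"offset":[0.002,0,0],"twist":[0,0,0]},{"offset":[0.004,0,0],"twist":[0,0,0]},{"offset":[0.006,0,0],"twist":[0,0,0]},{"offset":[0.006,0,0],"twist":[0,0,0]}]'
python3 - <<'E'
from h import *
st()
cv2.imwrite("pics/s4.png",cv2.resize(get_image("scene")[130:330,100:340,::-1],None,fx=3,fy=3,interpolation=2))
E
```

```text
t: 6.35
tool_pos: [0.5346, 0.0284, 0.1253]
tool_rot: [-3.139, -0.124, -0.0]
contact_force: [-1.5, -0.2, 1.6]
opening: -0.0001
grip_force: 0.0
t 6.35 gate mm [-26.5  -0.1] z 125.3 toolx deg 4.5 F gate [-1.5 -0.1] 1.6 open -0.0001
```

View pics/s4.png

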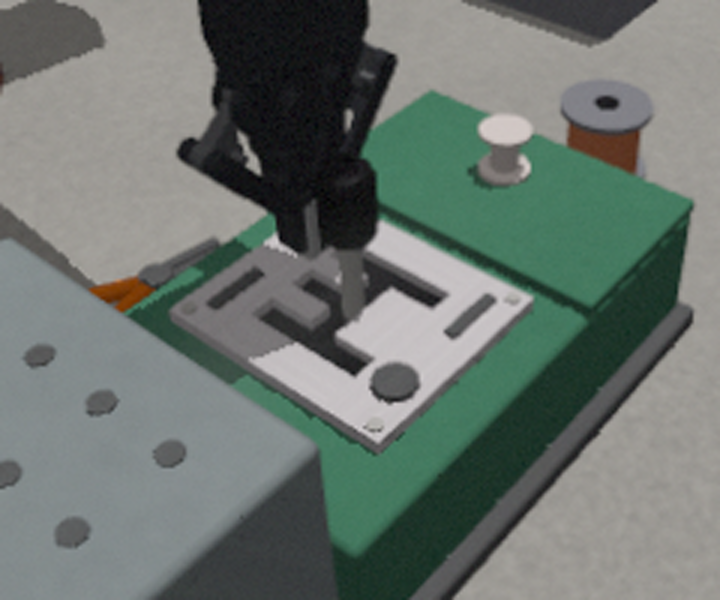

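The lever stands upright in the cross slot (knob at 350,205; stem at 350,305). I'll add a couple of millimetres to find the far wall.

```bash
python3 -m crank '[{"offset":[0.001,0,0],"twist":[0,0,0]},{"offset":[0.002,0,0],"twist":[0,0,0]},{"offset":[0.002,0,0],"twist":[0,0,0]}]'; python3 -c "from h import *;st()"
```

```text
t: 6.78
tool_pos: [0.5364, 0.0285, 0.1253]
tool_rot: [3.139, 0.124, 0.0]
contact_force: [-2.4, 0.1, 0.8]
opening: 0.0001
grip_force: 0.0
t 6.78 gate mm [-24.6  -0. ] z 125.3 toolx deg 4.5 F gate [-2.3  0.3] 0.8 open 0.0001
```

```bash
python3 -c "from h import *;print(get_obs()['q'].round(2))"; python3 -m crank '[{"offset":[-0.02,0,0],"twist":[0,0,0]},{"offset":[-0.03,0,-0.03],"twist":[0,0,0]},{"offset":[-0.03,0,-0.085],"twist":[0,0,0]},{"offset":[-0.03,0,-0.1],"twist":[0,0,0]},{"offset":[-0.03,0,-0.1],"twist":[0,0,0]}]'; python3 -c "from h import *;st()"
```

```text
[-0.09 -0.07  1.91 -0.    1.29  1.41]
t: 7.4
tool_pos: [0.5075, 0.0261, 0.2268]
tool_rot: [3.139, 0.124, 0.006]
contact_force: [-0.1, 0.1, -0.1]
opening: 0.0002
grip_force: 0.0
t 7.4 gate mm [-53.7  -0.2] z 226.8 toolx deg 4.5 F gate [-0.1  0.1] -0.1 open 0.0002
```

```bash
python3 -m crank '[{"offset":[0,-0.02,-0.01],"twist":[0,0,-10]},{"offset":[0.01,-0.04,-0.01],"twist":[0,0,-20]},{"offset":[0.03,-0.055,-0.01],"twist":[0,0,-30]},{"offset":[0.0556,-0.055,-0.01],"twist":[0,0,-40]},{"offset":[0.0556,-0.055,-0.01],"twist":[0,0,-50]},{"offset":[0.0556,-0.055,-0.01],"twist":[0,0,-60]},{"offset":[0.0556,-0.055,-0.01],"twist":[0,0,-70]},{"offset":[0.0556,-0.055,-0.01],"twist":[0,0,-80]},{"offset":[0.0556,-0.055,0],"twist":[0,0,-90]},{"offset":[0.0556,-0.055,0.02],"twist":[0,0,-90]},{"offset":[0.0556,-0.055,0.02],"twist":[0,0,-90]}]'
python3 - <<'E'
from h import *
st()
cv2.imwrite("pics/s5.png",cv2.resize(get_image("scene")[130:330,100:340,::-1],None,fx=3,fy=3,interpolation=2))
E
```

```text
t: 8.78
tool_pos: [0.5554, 0.0853, 0.2008]
tool_rot: [-2.132, -2.301, 0.008]
contact_force: [0.1, -0.0, -0.6]
opening: 0.0
grip_force: 0.0
t 8.78 gate mm [-1.3 55.1] z 200.8 toolx deg 94.4 F gate [ 0.1 -0. ] -0.6 open 0.0
```

View pics/s5.png

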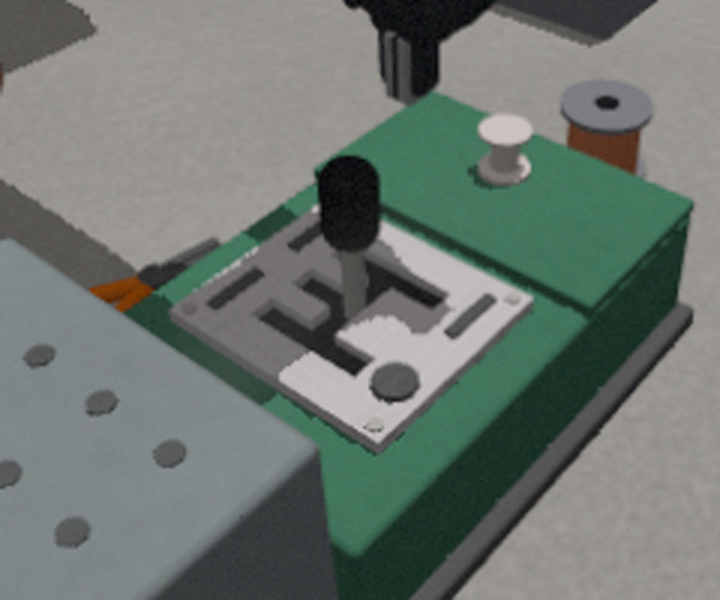

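```bash
python3 -m crank '[{"offset":[0,0.002,0.03],"twist":[0,0,0]},{"offset":[0,0.002,0.06],"twist":[0,0,0]},{"offset":[0,0.002,0.075],"twist":[0,0,0]},{"offset":[-0.006,0.002,0.075],"twist":[0,0,0]},{"offset":[-0.014,0.002,0.075],"twist":[0,0,0]},{"offset":[-0.02,0.002,0.075],"twist":[0,0,0]},{"offset":[-0.024,0.002,0.075],"twist":[0,0,0]},{"offset":[-0.028,0.002,0.075],"twist":[0,0,0]},{"offset":[-0.032,0.002,0.075],"twist":[0,0,0]},{"offset":[-0.036,0.002,0.075],"twist":[0,0,0]},{"offset":[-0.04,0.002,0.075],"twist":[0,0,0]},{"offset":[-0.044,0.002,0.075],"twist":[0,0,0]},{"offset":[-0.048,0.002,0.075],"twist":[0,0,0]},{"offset":[-0.052,0.002,0.075],"twist":[0,0,0]},{"offset":[-0.056,0.002,0.075],"twist":[0,0,0]},{"offset":[-0.06,0.002,0.075],"twist":[0,0,0]},{"offset":[-0.063,0.002,0.075],"twist":[0,0,0]},{"offset":[-0.066,0.002,0.075],"twist":[0,0,0]},{"offset":[-0.066,0.002,0.075],"twist":[0,0,0]}]'; python3 -c "from h import *;st()"
```

```text
t: 11.2
tool_pos: [0.5647, 0.0194, 0.1302]
tool_rot: [2.132, 2.307, -0.001]
contact_force: [0.0, 1.3, 0.5]
opening: 0.0001
grip_force: 0.5
t 11.2 gate mm [  2.8 -11.4] z 130.2 toolx deg 94.5 F gate [0.1 1.3] 0.5 open 0.0001
```

```bash
python3 -m crank '[{"offset":[-0.0015,0,0],"twist":[0,0,0]},{"offset":[-0.003,0,0.001],"twist":[0,0,0]},{"offset":[-0.004,0,0.002],"twist":[0,0,0]},{"offset":[-0.004,0,0.002],"twist":[0,0,0]}]'; python3 -c "from h import *;st()"; python3 -m crank '[{"offset":[-0.001,0,0],"twist":[0,0,0]},{"offset":[-0.002,0,0],"twist":[0,0,0]},{"offset":[-0.002,0,0],"twist":[0,0,0]}]'; python3 -c "from h import *;st()"
```

```text
t: 11.7
tool_pos: [0.5654, 0.0155, 0.1287]
tool_rot: [2.132, 2.306, 0.0]
contact_force: [0.0, 1.5, 1.7]
opening: 0.0003
grip_force: 0.5
t 11.7 gate mm [  3.2 -15.3] z 128.7 toolx deg 94.5 F gate [0.1 1.5] 1.7 open 0.0003
t: 12.08
tool_pos: [0.5654, 0.0137, 0.1284]
tool_rot: [2.132, 2.307, 0.0]
contact_force: [-0.4, 1.8, 1.3]
opening: 0.0002
grip_force: 0.7
t 12.07 gate mm [  3.  -17.1] z 128.4 toolx deg 94.5 F gate [-0.3  1.8] 1.3 open 0.0002
```

```bash
python3 -m crank '[{"offset":[-0.001,0,0],"twist":[0,0,0]},{"offset":[-0.0015,0,0],"twist":[0,0,0]},{"offset":[-0.0015,0,0],"twist":[0,0,0]}]'; python3 - <<'E'
from h import *
st()
cv2.imwrite("pics/s6.png",cv2.resize(get_image("scene")[130:330,100:340,::-1],None,fx=3,fy=3,interpolation=2))
E
```

```text
t: 12.45
tool_pos: [0.5653, 0.0122, 0.1281]
tool_rot: [-2.132, -2.307, 0.0]
contact_force: [1.0, 1.6, 0.4]
opening: -0.0
grip_force: 0.8
t 12.45 gate mm [  2.9 -18.5] z 128.1 toolx deg 94.5 F gate [1.1 1.5] 0.4 open -0.0
```

View pics/s6.png

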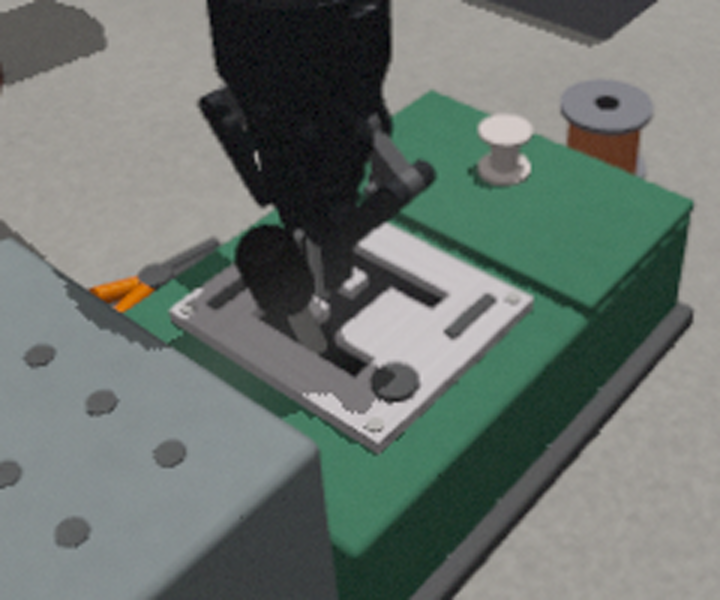

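The stem (310,330) is now at the right-hand slot. I'll press on to find the wall.

```bash
python3 -m crank '[{"offset":[-0.001,0,0],"twist":[0,0,0]},{"offset":[-0.0015,0,0],"twist":[0,0,0]},{"offset":[-0.0015,0,0],"twist":[0,0,0]}]'; python3 -c "from h import *;st()"
```

```text
t: 12.88
tool_pos: [0.5653, 0.0111, 0.128]
tool_rot: [-2.132, -2.307, -0.0]
contact_force: [1.0, 3.2, -1.8]
opening: -0.0001
grip_force: 1.8
t 12.88 gate mm [  2.8 -19.7] z 128.0 toolx deg 94.5 F gate [1.2 3.1] -1.8 open -0.0001
```

```bash
python3 -m crank '[{"offset":[0.02,0,0],"twist":[0,0,0]},{"offset":[0.03,0,-0.03],"twist":[0,0,0]},{"offset":[0.03,0,-0.08],"twist":[0,0,0]},{"offset":[0.03,0,-0.11],"twist":[0,0,0]},{"offset":[0.03,-0.02,-0.11],"twist":[0,0,10]},{"offset":[0.02,-0.04,-0.11],"twist":[0,0,20]},{"offset":[0,-0.065,-0.11],"twist":[0,0,30]},{"offset":[-0.024,-0.065,-0.11],"twist":[0,0,40]},{"offset":[-0.024,-0.065,-0.11],"twist":[0,0,50]},{"offset":[-0.024,-0.065,-0.11],"twist":[0,0,60]},{"offset":[-0.024,-0.065,-0.11],"twist":[0,0,70]},{"offset":[-0.024,-0.065,-0.11],"twist":[0,0,80]},{"offset":[-0.024,-0.065,-0.11],"twist":[0,0,90]},{"offset":[-0.024,-0.065,-0.11],"twist":[0,0,90]},{"offset":[-0.024,-0.065,-0.08],"twist":[0,0,90]},{"offset":[-0.024,-0.065,-0.04],"twist":[0,0,90]},{"offset":[-0.024,-0.065,0],"twist":[0,0,90]},{"offset":[-0.024,-0.065,0.006],"twist":[0,0,90]},{"offset":[-0.024,-0.065,0.006],"twist":[0,0,90]}]'
python3 - <<'E'
from h import *
st()
cv2.imwrite("pics/s7.png",cv2.resize(get_image("scene")[130:330,100:340,::-1],None,fx=3,fy=3,interpolation=2))
E
```

```text
t: 15.25
tool_pos: [0.503, -0.0182, 0.1231]
tool_rot: [3.139, 0.126, 0.001]
contact_force: [0.4, -0.9, 0.5]
opening: -0.0004
grip_force: 0.0
t 15.25 gate mm [-61.6 -44. ] z 123.1 toolx deg 4.6 F gate [ 0.3 -1. ] 0.5 open -0.0004
```

View pics/s7.png

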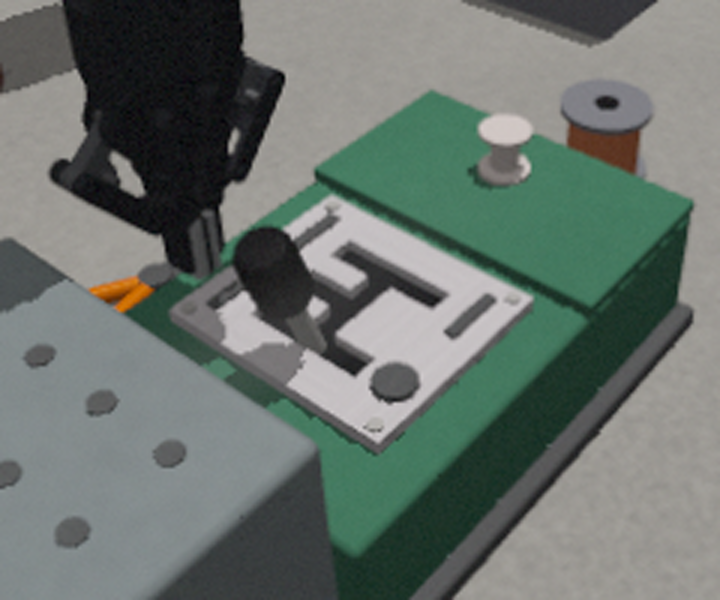

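Lever leans right at the slot mouth (knob 275,270), with the finger behind it (200,260). Pushing it into the far slot.

```bash
python3 -m crank '[{"offset":[0.008,0,0],"twist":[0,0,0]},{"offset":[0.016,0,0],"twist":[0,0,0]},{"offset":[0.024,0,0],"twist":[0,0,0]},{"offset":[0.028,0,0],"twist":[0,0,0]},{"offset":[0.032,0,0],"twist":[0,0,0]},{"offset":[0.036,0,0],"twist":[0,0,0]},{"offset":[0.04,0,0],"twist":[0,0,0]},{"offset":[0.044,0,0],"twist":[0,0,0]},{"offset":[0.047,0,0],"twist":[0,0,0]},{"offset":[0.05,0,0],"twist":[0,0,0]},{"offset":[0.05,0,0],"twist":[0,0,0]}]'; python3 -c "from h import *;st()"
```

```text
t: 16.68
tool_pos: [0.5528, -0.0143, 0.1223]
tool_rot: [-3.139, -0.124, -0.001]
contact_force: [-2.2, -0.3, 0.6]
opening: -0.0002
grip_force: 0.0
t 16.68 gate mm [-11.7 -44.1] z 122.3 toolx deg 4.5 F gate [-2.2 -0.2] 0.6 open -0.0002
```

```bash
python3 -m crank '[{"offset":[0.003,0,0],"twist":[0,0,0]},{"offset":[0.006,0,0],"twist":[0,0,0]},{"offset":[0.009,0,0],"twist":[0,0,0]},{"offset":[0.012,0,0],"twist":[0,0,0]},{"offset":[0.015,0,0],"twist":[0,0,0]},{"offset":[0.018,0,0],"twist":[0,0,0]},{"offset":[0.02,0,0],"twist":[0,0,0]},{"offset":[0.02,0,0],"twist":[0,0,0]}]'; python3 -c "from h import *;st()"; python3 -m crank '[{"offset":[0.001,0,0],"twist":[0,0,0]},{"offset":[0.002,0,0],"twist":[0,0,0]},{"offset":[0.003,0,0],"twist":[0,0,0]},{"offset":[0.003,0,0],"twist":[0,0,0]}]'; python3 -c "from h import *;st()"
```

```text
t: 17.68
tool_pos: [0.5724, -0.0126, 0.1221]
tool_rot: [-3.139, -0.124, 0.0]
contact_force: [-2.2, -0.4, -1.4]
opening: -0.0001
grip_force: 1.2
t 17.68 gate mm [  8.  -43.9] z 122.1 toolx deg 4.5 F gate [-2.2 -0.2] -1.4 open -0.0001
t: 18.18
tool_pos: [0.5755, -0.0125, 0.1224]
tool_rot: [-3.139, -0.124, -0.0]
contact_force: [-2.6, 0.5, -2.8]
opening: 0.0002
grip_force: 1.4
t 18.18 gate mm [ 11.1 -44. ] z 122.4 toolx deg 4.5 F gate [-2.6  0.7] -2.8 open 0.0002
```

```bash
python3 -m crank '[{"offset":[0.001,0,0],"twist":[0,0,0]},{"offset":[0.002,0,0],"twist":[0,0,0]},{"offset":[0.002,0,0],"twist":[0,0,0]}]'; python3 -c "from h import *;st()"; python3 -m crank '[{"offset":[0.001,0,0],"twist":[0,0,0]},{"offset":[0.0015,0,0],"twist":[0,0,0]},{"offset":[0.0015,0,0],"twist":[0,0,0]}]';  python3 -c "from h import *;st()"
```

```text
t: 18.55
tool_pos: [0.5775, -0.0123, 0.1224]
tool_rot: [-3.139, -0.124, -0.0]
contact_force: [-2.4, 0.0, -2.4]
opening: -0.0002
grip_force: 1.4
t 18.55 gate mm [ 13.1 -44. ] z 122.4 toolx deg 4.5 F gate [-2.4  0.2] -2.4 open -0.0002
t: 18.92
tool_pos: [0.5789, -0.0122, 0.1223]
tool_rot: [-3.139, -0.124, -0.0]
contact_force: [-2.8, 1.1, -2.2]
opening: 0.0002
grip_force: 1.5
t 18.93 gate mm [ 14.5 -44. ] z 122.3 toolx deg 4.5 F gate [-2.7  1.3] -2.2 open 0.0002
```

```bash
python3 -m crank '[{"offset":[0.001,0,0],"twist":[0,0,0]},{"offset":[0.0015,0,0],"twist":[0,0,0]},{"offset":[0.0015,0,0],"twist":[0,0,0]}]'; python3 -c "from h import *;st()"
```

```text
t: 19.3
tool_pos: [0.5805, -0.0121, 0.1224]
tool_rot: [3.139, 0.124, 0.0]
contact_force: [-2.4, 1.1, -1.7]
opening: 0.0001
grip_force: 1.5
t 19.3 gate mm [ 16.1 -44. ] z 122.4 toolx deg 4.5 F gate [-2.3  1.3] -1.7 open 0.0001
```

```bash
python3 -m crank '[{"offset":[0.001,0,0],"twist":[0,0,0]},{"offset":[0.0015,0,0],"twist":[0,0,0]},{"offset":[0.0015,0,0],"twist":[0,0,0]}]'; python3 - <<'E'
from h import *
st()
cv2.imwrite("pics/s8.png",cv2.resize(get_image("scene")[180:300,140:300,::-1],None,fx=5,fy=5,interpolation=2))
E
```

```text
t: 19.68
tool_pos: [0.5814, -0.012, 0.1222]
tool_rot: [-3.139, -0.124, 0.002]
contact_force: [-4.8, 0.6, -2.7]
opening: 0.0001
grip_force: 2.5
t 19.68 gate mm [ 17. -44.] z 122.2 toolx deg 4.5 F gate [-4.8  1. ] -2.7 open 0.0001
```

View pics/s8.png

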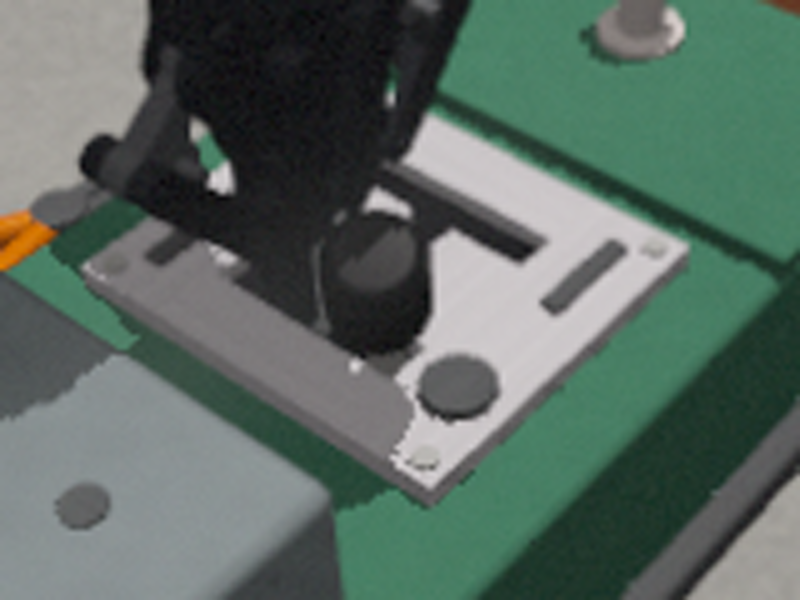

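The knob sits right before the disc and force is rising, so this looks like the end wall. One more small press to confirm it.

```bash
python3 -m crank '[{"offset":[0.0007,0,0],"twist":[0,0,0]},{"offset":[0.0012,0,0],"twist":[0,0,0]},{"offset":[0.0012,0,0],"twist":[0,0,0]}]'; python3 -c "from h import *;st()"
```

```text
t: 20.1
tool_pos: [0.5819, -0.0119, 0.122]
tool_rot: [-3.139, -0.124, 0.005]
contact_force: [-7.6, -0.5, -0.6]
opening: 0.0003
grip_force: 3.9
t 20.1 gate mm [ 17.5 -43.9] z 122.0 toolx deg 4.5 F gate [-7.7  0.1] -0.6 open 0.0003
```

At the wall (7.7 N, hardly moving). Retreat and check.

```bash
python3 -m crank '[{"offset":[-0.01,0,0],"twist":[0,0,0]},{"offset":[-0.04,0,0],"twist":[0,0,0]},{"offset":[-0.08,0,-0.03],"twist":[0,0,0]},{"offset":[-0.12,0,-0.08],"twist":[0,0,0]},{"offset":[-0.14,0,-0.12],"twist":[0,0,0]},{"offset":[-0.14,0,-0.12],"twist":[0,0,0]},{"offset":[-0.14,0,-0.12],"twist":[0,0,0]},{"offset":[-0.14,0,-0.12],"twist":[0,0,0]}]'; python3 - <<'E'
from h import *
st()
cv2.imwrite("pics/s9.png",cv2.resize(get_image("scene")[180:300,140:300,::-1],None,fx=5,fy=5,interpolation=2))
a=cut_out("knob","scene");get_image("top");b=cut_out("knob","top")
for r in a[:1]+b[:2]:print(round(r['confidence'],2),np.round(r['rect'],1))
if a and b:
    p=tri(b[0]['rect'][:2],a[0]['rect'][:2]);print(p)
    d=p[0][:2]-C;print(d[0]*np.cos(Y)+d[1]*np.sin(Y),-d[0]*np.sin(Y)+d[1]*np.cos(Y))
E
```

```text
t: 21.1
tool_pos: [0.4433, -0.0229, 0.2409]
tool_rot: [-3.139, -0.124, 0.003]
contact_force: [0.4, 0.4, 0.4]
opening: -0.0002
grip_force: 0.0
t 21.1 gate mm [-121.5  -44. ] z 240.9 toolx deg 4.5 F gate [0.4 0.4] 0.4 open -0.0002
0.59 [214.4 236.1  24.7  29.9]
0.78 [348.2 142.2  24.4  22.4]
(array([ 0.61220234, -0.01462965,  0.15543815]), np.float64(0.0023702134870060296))
0.04750366751266765 -0.04900782455540115
```

View pics/s9.png

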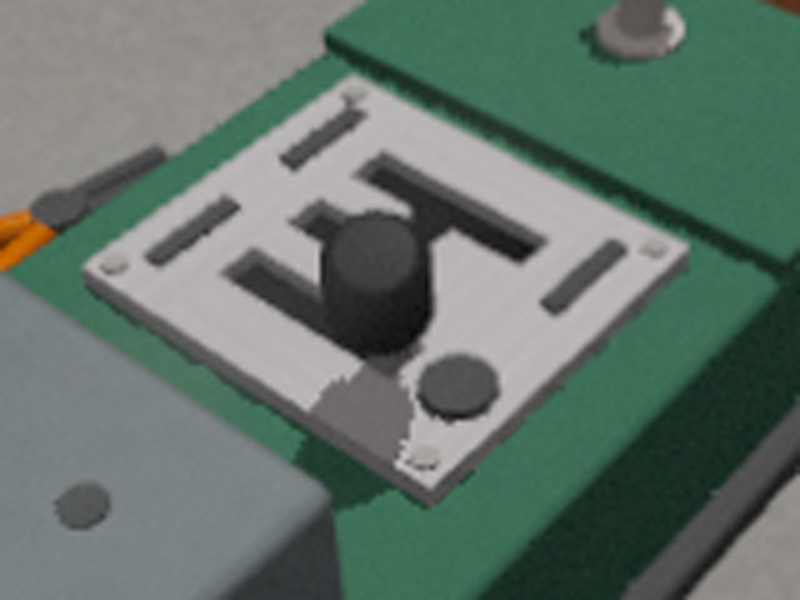

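The knob is at gate (47.5, -49) mm, z 155 mm, which matches fully home (46, -49). The arm is clear and the lever is at rest.

```bash
python3 -c "from station import *;print(finish_job())"
```

```text
the job is handed in; nothing more can be done
None
```

The lever is fully home in the far-right slot that ends at the round disc, the arm is clear, and the job is handed in; the verdict was not shown, but the knob measured (47.5, -49) mm against about (46, -49) for home.

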